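Switch the laser to the side detector with flip mounts

TASK

Send the laser beam to the side detector unfiltered: fold the orange filter down flat out of the beam and stand the folded mirror fully up into it, and only then push the black shutter vane (yellow tab) down flat to let the beam out. Just push each flip mount over with the fingers (the mirror's red-banded lever is there to stand it up); do not lift, tip or shove the mounts' loose feet out of place, and leave the other things where they stand.

Things in the scene. Friction and masses are not known exactly. Their poses are not given: they have to be found in the camera images.
- shutter_flip: flip mount on a loose steel foot, 70 x 60 x 20 mm, 0.85 kg, not clamped: it slides under about 4 to 7 N sideways. Origin: centre of the foot's underside, z up. Hinge pin along its y axis, 28 mm above the origin. Carries a plain flat black vane, 38 mm wide, with a yellow tab: the shutter. Next to the laser head; up at the start
- filter_flip: flip mount on a loose steel foot, 70 x 60 x 20 mm, 0.85 kg, not clamped: it slides under about 4 to 7 N sideways. Origin: centre of the foot's underside, z up. Hinge pin along its y axis, 28 mm above the origin. Carries an orange glass disc in a silver-grey ring, 36 mm wide, with a tab: the filter. Middle of the row; up at the start
- mirror_flip: flip mount on a loose steel foot, 70 x 60 x 20 mm, 0.85 kg, not clamped: it slides under about 4 to 7 N sideways. Origin: centre of the foot's underside, z up. Hinge pin along its y axis, 28 mm above the origin. Carries a round mirror in a black ring; red-banded lever. Last of the row, at 45 degrees to the beam; folded flat at the start
- shutter_hinge (a joint): hinge of the shutter, rad: 0 = vane up (shut), 1.57 = the vane pushed over towards its foot's -x (along the beam, away from the laser, within 5 degrees) until it lies level 28 mm above the worktop (open). The weighted lever makes it fall to the nearer end stop (under 1 N at the tab): past half way (0.79), better past 0.95, it falls home by itself.
- filter_hinge (a joint): hinge of the filter, rad: 0 = up in the beam, 1.57 = the filter pushed over towards its foot's -x (along the beam, away from the laser, within 5 degrees) until it lies level 28 mm above the worktop, out of the beam. The weighted lever makes it fall to the nearer end stop (under 1 N at the tab): past half way (0.79), better past 0.95, it falls home by itself.
- mirror_hinge (a joint): hinge of the mirror, rad: 0 = up in the beam, 1.57 = lying level towards its foot's -x (as at the start). The weighted lever makes it fall to the nearer end stop (under 1 N at the lever): back below half way (0.79), better below 0.6, it falls home by itself.
- shutter_tab (a point): point in the middle of the yellow tab (20 wide, 6 thick, 18 mm high) on the shutter vane, 50 mm from the hinge pin; 78 mm above the worktop, over the foot's centre, while up (top edge at 84). A 50 mm lever with a black-banded brass weight, 40 mm off on the foot's -y side, lies level towards the foot's +x and swings up as this folds.
- filter_tab (a point): point in the middle of the tab (20 wide, 6 thick, 18 mm high) on the filter's ring, 50 mm from the hinge pin; 78 mm above the worktop, over the foot's centre, while up (top edge at 84). A 50 mm lever with a black-banded brass weight, 40 mm off on the foot's -y side, lies level towards the foot's +x and swings up as this folds.
- mirror_lever (a point): middle of the red-banded brass weight (14 mm thick, 20 mm long) on the mirror's lever, 40 mm from the hinge pin; 68 mm above the worktop (lever top at 78) while the mirror is folded: the lever then stands straight up from the pin, 40 mm from the foot's centre on its -y side. Pushing it over towards the foot's +x stands the mirror up; the lever ends level.
- laser_head: grey finned laser head, fixed; 112 long, 46 wide, top 73 mm above the worktop. Origin on the worktop under its front face; the beam leaves along its +x, 50 mm above the worktop, over shutter, filter and mirror in this order (about 75, 190 and 320 mm away) to a black beam trap at about 430 mm. A tall microscope stands left of its rear end.
- focus_lens: bystander, loose: lens in a black ring on a post and round pedestal, 32 x 32 x 66 mm, about 125 mm from the mirror, in front of a black round detector (fixed, 68 mm high). Origin: centre of its underside
- steel_post: bystander, loose: bare steel post, 13 mm thick, 75 mm high, standing. Origin: centre of its underside
- splitter_cube: bystander, loose: black cube with brass-coloured port rings, 34 mm. Origin: centre of its underside
- clamp_fork: bystander, loose: flat aluminium slotted fork, 33 x 67 x 8 mm, lying on the worktop. Origin: centre of its underside

How it is judged:
By the outcome, as a careful person would: the job done as asked, in the order asked, and still so for the second after the job is handed in, with the robot touching nothing.
It also fails if it takes over 48 s, if anything falls off the work surface, if the arm or the gripper's body presses on something with over 40 N, if the wrist force passes 120 N, or if a joint passes its speed limit or range.

ROBOT

A 6-joint arm with a two-finger parallel gripper is mounted at the origin on a cart in front of the work surface, level with it; the furniture and walls round the work are solid. World frame = base frame: x ahead of the robot, y to its left, z up, the work surface at z = 0. Lengths are in mm, angles in degrees, forces in N, time in s.
With the tool pointing down it reaches from about 300 to 850 mm from the base axis. Payload 4.2 kg.
Tool frame: the origin (TCP) lies at the very end of the fingers, on their centre line; the grasp point (between the pads) lies 19 mm behind it; z points along the fingers, y is the direction in which the jaws open and shut (so a half turn about z gives the same grasp; the last joint's range is limited). The gripper opens to 91 mm and grips with 3 to 60 N. Pads are 32 mm wide; open, the fingers measure 118 mm over their backs; the gripper's body (76 mm by 178 mm) begins 60 mm behind the grasp point.
Start: joints at [-74.599, 18.312, 89.639, -0, 72.044, -1.146], TCP at [163.765, -551.205, 188.076] pointing down, gripper open.
Joint ranges: [-177.97, 177.97], [-48.28, 115.42], [12.27, 149.76], [-77.06, 257.06], [2.81, 150.46], [-146.56, 146.56]. Speed limits (degrees/s): [147.25, 147.25, 180, 180, 180, 180].

INTERFACE

Orientations are given as [roll, pitch, yaw] about the fixed x, y, z axes, in that order (R = Rz(yaw) Ry(pitch) Rx(roll)).
In Python, from workcell import env gives the robot as it stands. The module is installed in compiled form; this text tells all that it offers.
- The arm moves only by the tool arm_command, never from a script. Its argument "targets" is a list of rows, each a list of 5 numbers: the closure, from 0 (fully open) to 1 (shut), then the shift along the tool's x, y, z each as a share of 50 cm, from -1 to 1, then the turn about the tool's z as a share of pi/4 rad, from -1 to 1. A call has 1 to 8 rows; each row is the pose to reach, as a shift and turn from the pose measured when the call began, along the tool's axes at that moment; what a row does not reach only later rows make up. A row lasts 1/12 s, in which the tool goes at most 41.7 mm and 7.16 degrees, less where a joint would pass 70% of its speed; a pose out of reach is approached as far as the arm can. A call with a number of a shift or a turn outside -1 to 1 is refused whole. A call with a gripper value outside its range is refused whole. The fingers move at their own pace and stop on an object; "squeeze" is the grip in N (left out, the last holds). Time passes only in rows, so rows that repeat a pose let the fingers close. It gives the time, the measured TCP pose, the force and the opening at its end, in the units of the state.
- env.state(): the state, without advancing time (a new reading comes with each control period).
- env.grab_frame(name): name is "scene" or "top"; returns the picture (384x512x3 uint8, red, green, blue); there is no depth.
- env.camera_params(name): a dict with "camera_matrix" (3x3 intrinsics, pixels), "R" (3x3) and "t" (3): a world point X has camera coordinates R X + t. Camera axes: x right, y down, z forward; pixel columns grow to the right and rows downward; lengths in mm; the calibration is good to about 2 mm. A picture is of the moment at which its call begins. camera_params takes no time and is no camera call.
- env.job_done(): hands the job in, once; it reports no verdict.
The state is a dict: "time_s": time; "qpos": joint angles; "qvel": joint speeds; "effort": joint torques, N m; "ee_pos": TCP position; "ee_rot": TCP orientation; "force": force on the tool from outside, world axes, zero at the start; "torque": the same for the moment, N m; "gripper_width": finger opening in mm.
Only numpy, scipy, OpenCV 4.12 (cv2) and the standard library are available. Lean on these libraries where they do the work, as an engineer would, in place of code of your own. Each camera call takes 0.05 s, during which the arm holds its last target.

## Working session

There is one attempt and no reset: what is moved stays moved. The work goes in short steps, Python scripts to look and compute and a tool call to move; the robot and the scene stay as the last step left them, time stands still between calls to the robot, and variables do not carry over. Pictures are saved under pics/ and viewed, and the job is handed in when it is done.

Besides the shell and the picture viewer there is one more tool, called after "Request:" by a JSON object that holds its "name" and its "arguments". arm_command: Moves the arm, as the interface text tells. Shift numbers are shares of 50 cm and turn numbers shares of pi/4 rad, none past 1 either way. Its arguments: {"type":"object","properties":{"targets":{"type":"array"},"squeeze":{"type":"number"}},"required":["targets"]}

```bash
mkdir -p pics; python3 - <<'E'
from workcell import env
import cv2,json,numpy as np
s=env.state();print(s)
for n in("scene","top"):
    im=env.grab_frame(n);cv2.imwrite(f"pics/{n}0.png",im[:,:,::-1]);p=env.camera_params(n)
    print(n,{k:np.round(v,4).tolist() for k,v in p.items()})
E
```

```text
{'time_s': 0.0, 'qpos': array([-7.45991788e+01,  1.83521378e+01,  8.97048255e+01, -9.57197925e-04,
        7.20423784e+01, -1.14852995e+00]), 'qvel': array([ 0.07146611,  0.03299287, -0.04317674,  0.04968312,  0.04045674,
        0.06003827]), 'effort': array([-2.79866465e-03, -4.12465131e+01, -2.31976640e+01,  7.24805100e-02,
        4.57319536e-02, -1.46857628e-04]), 'ee_pos': array([ 163.61326946, -550.67952003,  187.2260341 ]), 'ee_rot': array([-1.79900660e+02, -1.08135980e-03,  1.65496461e+01]), 'force': array([-0.0749962 ,  0.15788564, -0.58415559]), 'torque': array([-0.04918626, -0.07031293, -0.0219603 ]), 'gripper_width': 91.1818657107743}
scene {'camera_matrix': [[406.8447, 0.0, 250.7456], [0.0, 406.8447, 192.5534], [0.0, 0.0, 1.0]], 'R': [[-0.7654, -0.6434, -0.0147], [-0.32, 0.4003, -0.8587], [0.5584, -0.6525, -0.5123]], 't': [499.7505, 243.5358, 558.0342]}
top {'camera_matrix': [[486.9472, 0.0, 249.1618], [0.0, 486.9472, 183.0706], [0.0, 0.0, 1.0]], 'R': [[0.0154, -0.9996, -0.0216], [-0.9937, -0.0129, -0.1112], [0.1109, 0.0232, -0.9936]], 't': [24.4776, 625.483, 1082.7357]}
```

View pics/scene0.png

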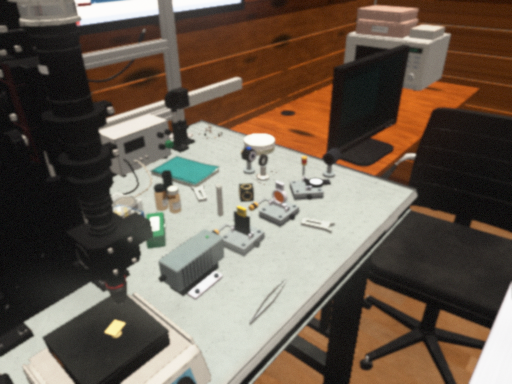

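View pics/top0.png

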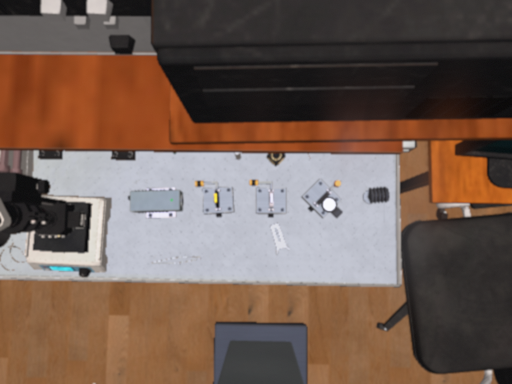

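```bash
python3 - <<'E'
import cv2
a=cv2.imread("pics/top0.png")[145:255,120:400];cv2.imwrite("pics/t0z.png",cv2.resize(a,None,fx=2.85,fy=2.85,interpolation=cv2.INTER_CUBIC))
a=cv2.imread("pics/scene0.png")[130:290,150:350];cv2.imwrite("pics/s0z.png",cv2.resize(a,None,fx=3.7,fy=3.7,interpolation=cv2.INTER_CUBIC))
E
```

```text
(no output)
```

View pics/t0z.png

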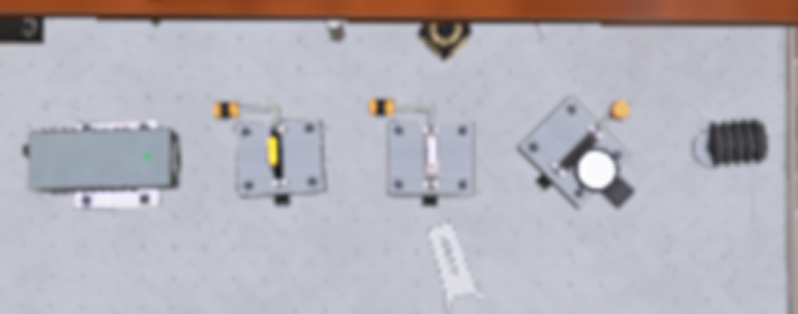

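View pics/s0z.png

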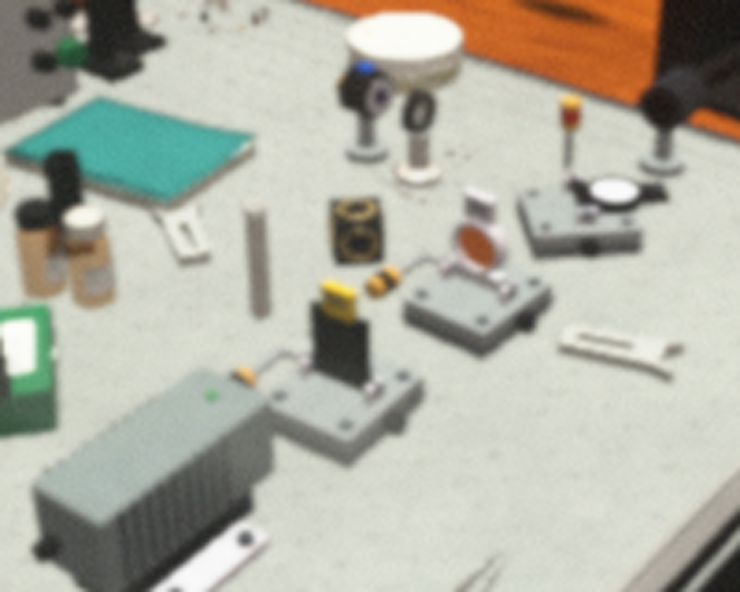

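```bash
cat > h.py <<'E'
from workcell import env
import numpy as np,cv2
P={n:env.camera_params(n) for n in("scene","top")}
def ray(n,u,v):
    p=P[n];R=np.array(p["R"]);C=-R.T@np.array(p["t"]);d=R.T@np.linalg.inv(p["camera_matrix"])@[u,v,1];return C,d/np.linalg.norm(d)
def plane(n,u,v,z):
    C,d=ray(n,u,v);return C+d*(z-C[2])/d[2]
def tri(a,b):
    C1,d1=ray("scene",*a);C2,d2=ray("top",*b)
    A=np.stack([d1,-d2],1);s=np.linalg.lstsq(A,C2-C1,rcond=None)[0]
    p,q=C1+s[0]*d1,C2+s[1]*d2;return (p+q)/2,np.linalg.norm(p-q)
def proj(n,X):
    p=P[n];c=np.array(p["R"])@X+np.array(p["t"]);q=np.array(p["camera_matrix"])@c;return q[:2]/q[2]
E
python3 - <<'E'
from h import *
np.set_printoptions(precision=1,suppress=True)
T=lambda x,y:(120+(x+.5)/2.85-.5,145+(y+.5)/2.85-.5)
S=lambda x,y:(150+(x+.5)/3.7-.5,130+(y+.5)/3.7-.5)
print("cams",ray("scene",0,0)[0],ray("top",0,0)[0])
for n in("top","scene"):
    im=cv2.imread(f"pics/{n}0.png");h=cv2.cvtColor(im,cv2.COLOR_BGR2HSV)
    for nm,lo,hi in(("yellow",(24,150,120),(34,255,255)),("orange",(8,120,100),(23,255,255))):
        m=cv2.inRange(h,lo,hi)
        k,l,st,c=cv2.connectedComponentsWithStats(m)
        for i in range(1,k):
            if 6<st[i,4]<400 and 150<c[i,1]<260: print(n,nm,st[i],c[i])
# feet corners (top z=20)
for nm,pts in(("shut",[(238,124),(322,121),(326,190),(237,196)]),("filt",[(388,122),(474,122),(476,195),(388,196)]),("mir",[(516,148),(572,95),(632,152),(578,208)])):
    w=np.array([plane("top",*T(*p),20) for p in pts]);print(nm,w[:,:2].tolist(),w.mean(0))
print("yellow top",plane("top",*T(272,150),84),"filter tab",plane("top",*T(432,152),84))
print("yel tri",tri(S(340,300),T(272,150)),"filt tri",tri(S(480,205),T(432,152)))
print("lever mirror",plane("top",*T(620,109),78),tri(S(570,103),T(620,109)))
print("shelf edge", plane("top",270,152,0),plane("top",150,152,0),plane("top",200,283,0))
print("post",plane("top",*T(336,30),75),tri(S(255,208),T(336,30)),"cube",plane("top",*T(445,35),34))
print("laser",[plane("top",*T(*p),73) for p in((30,132),(178,130),(178,187),(30,190))])
print("trap",plane("top",*T(738,142),60))
E
```

```text
cams [148.8 588.2 502.4] [ 501.1    7.4 1145.8]
top yellow [215 193   3  10  19] [215.6 197.7]
top orange [200 181   3   5  13] [201.2 183. ]
top orange [250 180   3   5  10] [250.9 182. ]
top orange [255 180   3   5  12] [255.9 182.2]
top orange [335 181   5   5  19] [336.7 183.1]
top orange [196 182   2   4   8] [196.5 183.5]
top orange [470 206  42  10 277] [490.8 210.5]
top orange [445 208  18  10 137] [454.  212.6]
scene yellow [238 207   7   3   7] [241.  207.7]
scene orange [302 156   4   5  15] [303.6 158.1]
scene orange [406 160   7   3  18] [409.3 160.8]
scene orange [162 192   3   5   7] [163.  193.9]
scene orange [275 192   8  10  54] [278.5 196.1]
scene orange [170 196   6   3  11] [172.2 196.5]
scene orange [250 203   7   7  27] [252.8 206. ]
scene orange [410 206  45  16 294] [433.4 213.1]
scene orange [238 208   8   9  49] [241.6 211.9]
scene orange [471 221  41  18 309] [490.7 229.4]
shut [[613.3870757298274, 140.63768364028198], [616.7572925319513, 71.97769128657997], [560.5001769014614, 67.64683900003254], [554.5946535149366, 139.92639244738285]] [586.3 105.   20. 
[... 325 characters left out ...]
777388178612, -136.2646340248271]] [ 595.3 -133.5   20. ]
yellow top [587.3 106.3  84. ] filter tab [587.4 -16.6  84. ]
yel tri (array([586.9, 106.4,  74.2]), np.float64(2.8054563847443506)) filt tri (array([587.7, -17.1,  75.2]), np.float64(1.1167147994148223))
lever mirror [ 623.1 -161.3   78. ] (array([ 623.1, -162.3,   73.6]), np.float64(1.212192813213959))
shelf edge [704.1 -14.3   0. ] [700.8 273.    0. ] [394.2 144.7   0. ]
post [682.8  59.2  75. ] (array([685.5,  61.3,  72.9]), np.float64(5.93631841464807)) cube [686.7 -27.2  34. ]
laser [array([599.7, 297. ,  73. ]), array([602.8, 181.1,  73. ]), array([558.4, 179.7,  73. ]), array([554.4, 295. ,  73. ])]
trap [ 600.5 -255.8   60. ]
```

```bash
python3 - <<'E'
from h import *
np.set_printoptions(precision=1,suppress=True)
for nm,p in dict(matl=(153,172),matr=(218,170),matfar=(176,157),tabcorner=(415,190),edgefar=(205,122),box=(155,245),lens=(263,178),lensB=(249,172),dish=(260,150),smallfork=(200,195)).items(): print(nm,plane("scene",*p,0))
for z in(200,300,400,500,600,700,800): 
  for uv in((270,150),(170,152),(20,152)):
    X=plane("top",*uv,z);print(z,X,proj("scene",X))
E
```

```text
matl [967.5  28.9   0. ]
matr [840.  -86.9   0. ]
matfar [989.2 -69.9   0. ]
tabcorner [ 395.1 -307.9    0. ]
edgefar [1120.8 -313.9    0. ]
box [714.2 223.7   0. ]
lens [ 718.7 -126.9    0. ]
lensB [ 767.9 -129.6    0. ]
dish [ 831.3 -254.2    0. ]
smallfork [784.  33.   0.]
200 [672.7 -10.5 200. ] [245.3 120.9]
200 [666.4 186.9 200. ] [173.8 154.1]
200 [662.9 486.5 200. ] [ -8.3 236.1]
300 [654.6  -8.6 300. ] [250.7  73.5]
300 [648.9 167.9 300. ] [183.   96.9]
300 [645.8 435.8 300. ] [ 14.2 153.4]
400 [636.4  -6.7 400. ] [257.1  17.7]
400 [631.5 149.  400. ] [193.7  30.5]
400 [628.7 385.2 400. ] [39.5 60.5]
500 [618.3  -4.8 500. ] [264.7 -48.7]
500 [614. 130. 500.] [206.3 -47.4]
500 [611.6 334.5 500. ] [ 68.  -44.4]
600 [600.1  -2.9 600. ] [ 273.9 -129.3]
600 [596.5 111.  600. ] [ 221.3 -140.2]
600 [594.5 283.9 600. ] [ 100.5 -164. ]
700 [582.  -1. 700.] [ 285.4 -229.1]
700 [579.  92. 700.] [ 239.4 -252.4]
700 [577.4 233.2 700. ] [ 137.9 -301.6]
800 [563.9   0.9 800. ] [ 299.9 -356. ]
800 [561.6  73.1 800. ] [ 261.7 -390.9]
800 [560.3 182.6 800. ] [ 181.3 -461.5]
```

```bash
python3 - <<'E'
import cv2
a=cv2.imread("pics/top0.png")[0:300,0:512];cv2.imwrite("pics/t0y.png",cv2.resize(a,(800,469),interpolation=cv2.INTER_CUBIC))
a=cv2.imread("pics/scene0.png")[0:190,0:260];cv2.imwrite("pics/s0y.png",cv2.resize(a,None,fx=3,fy=3,interpolation=cv2.INTER_CUBIC))
E
```

```text
(no output)
```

View pics/t0y.png

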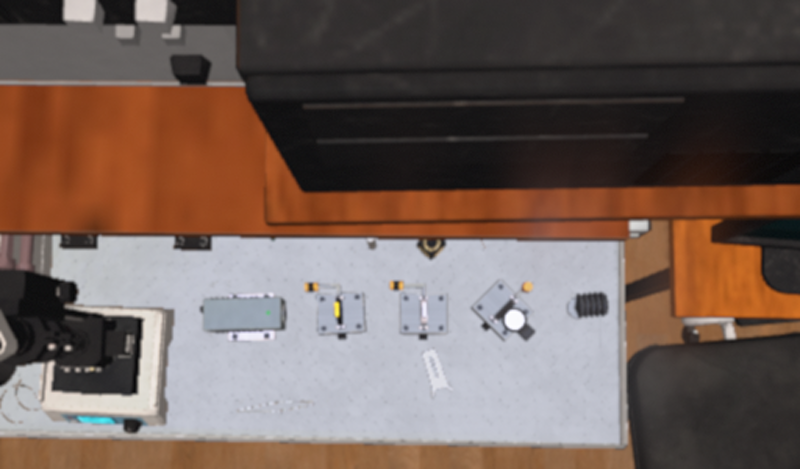

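View pics/s0y.png

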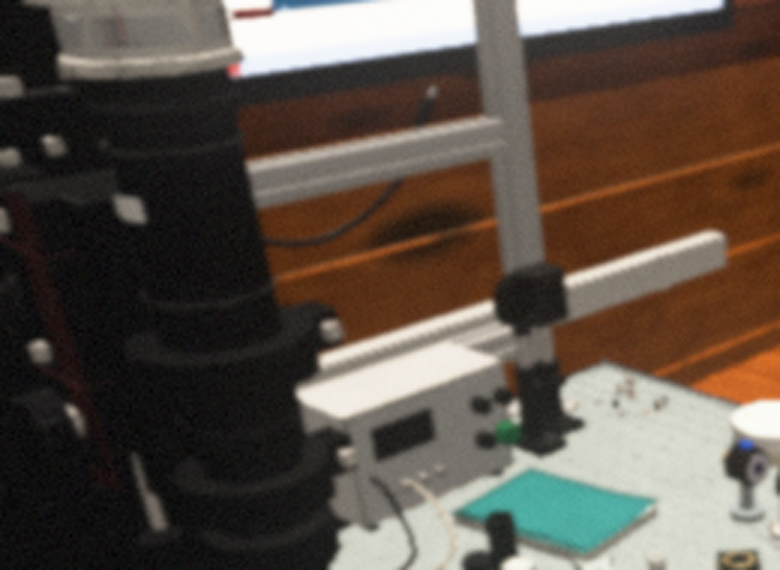

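```bash
python3 - <<'E'
from h import *
np.set_printoptions(precision=1,suppress=True)
for X in([164,-551,188],[164,-551,400],[100,-300,500],[0,0,100],[0,0,350],[260,-320,188],[350,-250,188],[450,-280,188]):
    print(X,proj("scene",np.array(X,float)),proj("top",np.array(X,float)))
import cv2
a=cv2.imread("pics/top0.png")[140:384,190:512];cv2.imwrite("pics/t0x.png",cv2.resize(a,(792,600),interpolation=cv2.INTER_CUBIC))
a=cv2.imread("pics/scene0.png")[90:384,290:512];cv2.imwrite("pics/s0x.png",cv2.resize(a,(453,600),interpolation=cv2.INTER_CUBIC))
E
```

```text
[164, -551, 188] [574.3 107.4] [559.1 425.5]
[164, -551, 400] [616.4   3.9] [650.4 482.8]
[100, -300, 500] [698.3 -55.8] [509.2 574.6]
[0, 0, 100] [650.7 319.1] [260.2 487.3]
[0, 0, 350] [782.1 131.3] [260.4 571.7]
[260, -320, 188] [502.1 128.1] [431.9 369. ]
[350, -250, 188] [444.2 128.1] [393.7 319.4]
[450, -280, 188] [401.9 113.5] [408.4 266.5]
```

View pics/t0x.png

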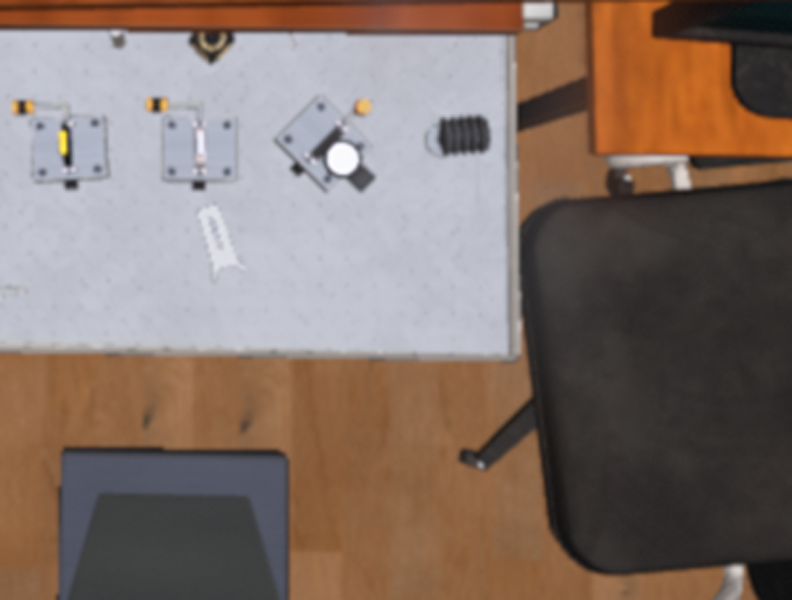

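View pics/s0x.png

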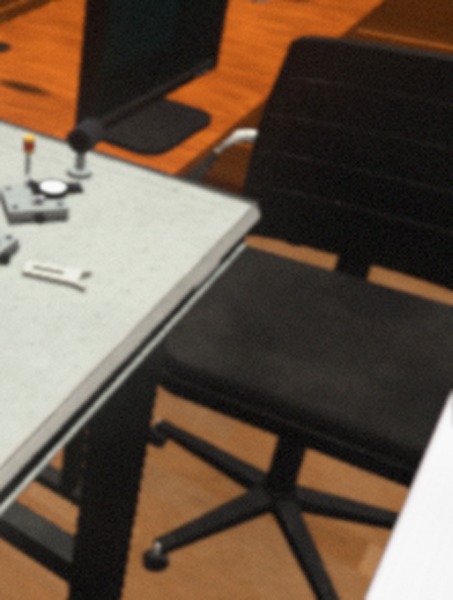

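Request:
{"name": "arm_command", "arguments": {"targets": [[1,0.08,-0.035,0,0.1],[1,0.16,-0.07,0,0.25],[1,0.24,-0.1,0,0.4],[1,0.32,-0.135,0,0.55],[1,0.4,-0.17,0,0.7],[1,0.48,-0.2,0,0.85],[1,0.5,-0.21,0,0.9],[1,0.5,-0.21,0,0.9]], "squeeze": 20}}

```text
time_s: 0.77
ee_pos: [377.5, -374.7, 187.1]
ee_rot: [-179.7, 0.0, -23.7]
force: [0.8, -0.6, -0.4]
gripper_width: 41.0
```

```bash
cat >> h.py <<'E'
from scipy.spatial.transform import Rotation as Ro
def go(x,y,z,yaw):
    s=env.state();R=Ro.from_euler("xyz",s["ee_rot"],degrees=True).as_matrix()
    d=R.T@(np.array([x,y,z])-s["ee_pos"]);t=-(((yaw-s["ee_rot"][2])+180)%360-180)
    print("pos",np.round(s["ee_pos"],1),"shift",np.round(d/500,4),"turn",round(t/45,3),"w",round(s["gripper_width"],1),"F",np.round(s["force"],1))
E
python3 -c "
from h import *
go(601.8,-189.8,130,-45)"
```

```text
pos [ 377.5 -374.7  187.1] shift [ 0.2618 -0.5186  0.1165] turn 0.473 w 41.0 F [ 0.8 -0.6 -0.4]
```

Request:
{"name": "arm_command", "arguments": {"targets": [[1,0.035,-0.07,0.015,0.1],[1,0.07,-0.14,0.03,0.2],[1,0.105,-0.21,0.045,0.3],[1,0.14,-0.28,0.06,0.4],[1,0.175,-0.35,0.075,0.47],[1,0.21,-0.42,0.09,0.47],[1,0.25,-0.49,0.11,0.47],[1,0.262,-0.519,0.116,0.47]]}}

```text
time_s: 1.43
ee_pos: [604.7, -186.5, 128.0]
ee_rot: [-179.7, 0.2, -44.7]
force: [0.1, -0.1, 0.8]
gripper_width: 0.5
```

```bash
python3 - <<'E'
from h import *
go(601.8,-189.8,52,-45)
for n,(r0,r1,c0,c1) in dict(scene=(90,250,200,400),top=(140,260,200,400)).items():
    im=env.grab_frame(n)[r0:r1,c0:c1,::-1];cv2.imwrite(f"pics/{n}1.png",cv2.resize(im,None,fx=3.5,fy=3.5,interpolation=cv2.INTER_CUBIC))
E
```

```text
pos [ 604.7 -186.5  128. ] shift [0.0012 0.0095 0.152 ] turn 0.007 w 0.5 F [ 0.1 -0.1  0.8]
```

View pics/scene1.png

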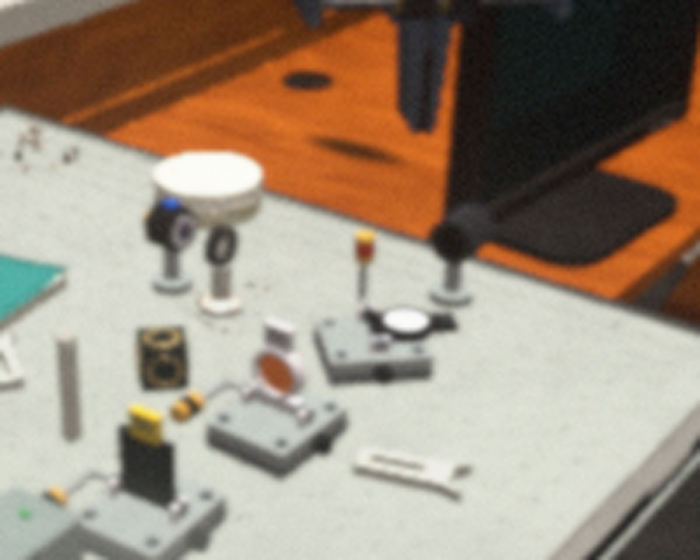

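View pics/top1.png

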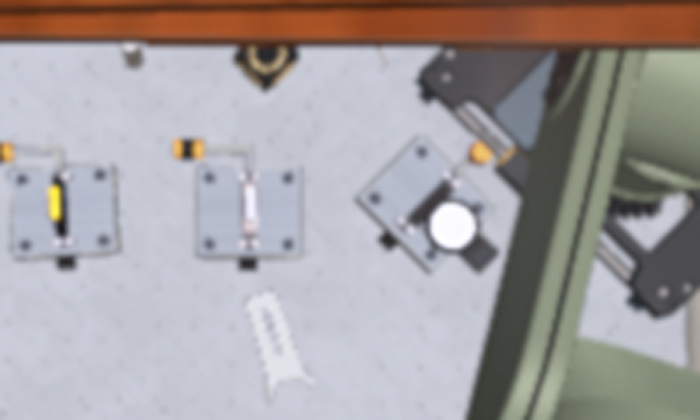

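Request:
{"name": "arm_command", "arguments": {"targets": [[1,0.001,0.0095,0.03,0],[1,0.001,0.0095,0.08,0],[1,0.001,0.0095,0.13,0],[1,0.001,0.0095,0.154,0],[1,0.001,0.0095,0.154,0]]}}

```text
time_s: 1.95
ee_pos: [596.0, -191.6, 48.5]
ee_rot: [180.0, 0.6, -44.7]
force: [-0.5, 0.1, -0.1]
gripper_width: 0.4
```

```bash
python3 - <<'E'
from h import *
print(proj("scene",np.array([604.7,-186.5,128.])))
go(623.1+2.9+.69*18,-161.8-2.8+.72*18,52,-45)
for n,(r0,r1,c0,c1) in dict(scene=(90,250,200,400)).items():
    im=env.grab_frame(n)[r0:r1,c0:c1,::-1];cv2.imwrite(f"pics/{n}2.png",cv2.resize(im,None,fx=3.5,fy=3.5,interpolation=cv2.INTER_CUBIC))
E
```

```text
[317.0219706  135.03582571]
pos [ 596.  -191.6   48.5] shift [ 0.0039 -0.1164 -0.0072] turn 0.006 w 0.4 F [-0.5  0.1 -0.1]
```

View pics/scene2.png

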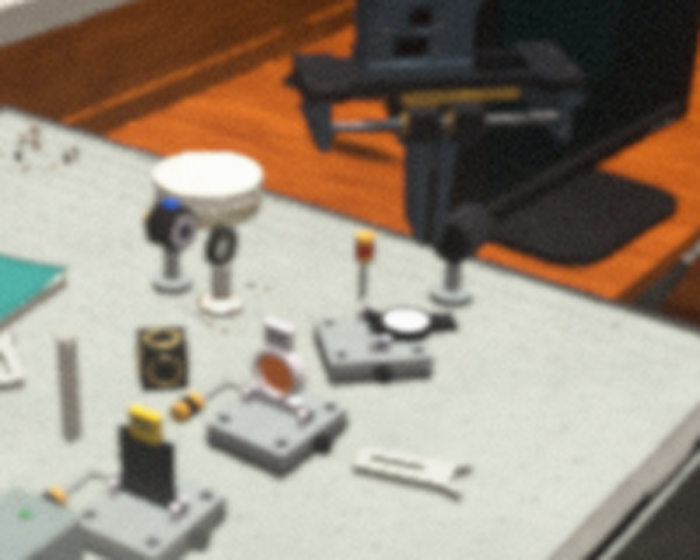

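```bash
python3 - <<'E'
from h import *
s=env.state();print(s["ee_pos"],s["force"],s["qvel"])
e=s["ee_pos"]
a=np.radians(-44.7);X=np.array([np.cos(a),np.sin(a),0]);Y=np.array([np.sin(a),-np.cos(a),0])
for sx in(-16,16):
  for sy in(-13.5,13.5): print(sx,sy,(proj("scene",e+sx*X+sy*Y)-[200,90])*3.5)
print((proj("scene",np.array([623,-162,68]))-[200,90])*3.5)
im=env.grab_frame("scene")[120:190,270:370,::-1];cv2.imwrite("pics/s3.png",cv2.resize(im,None,fx=8,fy=8,interpolation=cv2.INTER_CUBIC))
E
```

```text
[ 597.63116397 -191.93175782   50.39019417] [ 0.78277161 -0.07235435  0.58778261] [ 0.342293   -1.64402622 -2.94276869  0.16667222  0.16654694  0.1546004 ]
-16 -13.5 [400.89003517 273.07133121]
-16 13.5 [439.57809252 270.90448115]
16 -13.5 [390.64837806 252.30766251]
16 13.5 [428.30251749 250.23940476]
[361.53335184 243.63901613]
```

View pics/s3.png

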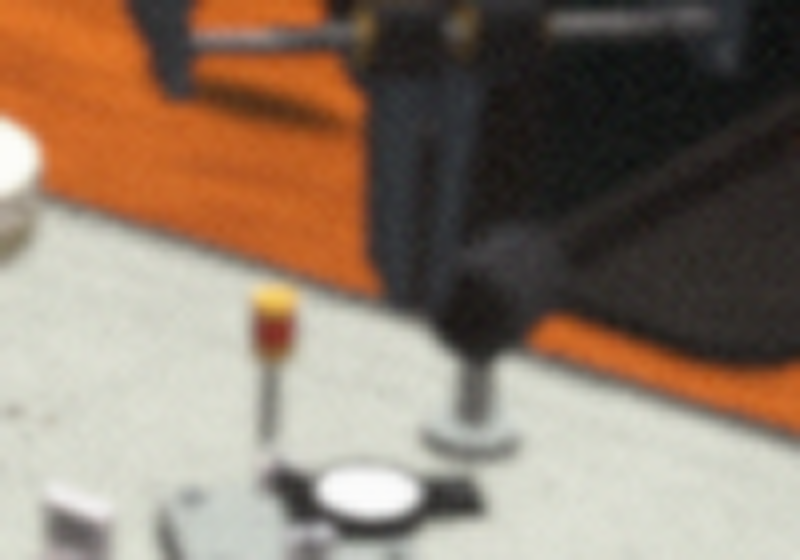

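Request:
{"name": "arm_command", "arguments": {"targets": [[1,0,-0.006,-0.002,0],[1,0,-0.012,-0.002,0],[1,0,-0.018,-0.002,0],[1,0,-0.024,-0.002,0],[1,0,-0.03,-0.002,0],[1,0,-0.03,-0.002,0]]}}

```text
time_s: 2.55
ee_pos: [610.3, -180.9, 53.1]
ee_rot: [-179.8, 0.2, -44.7]
force: [0.0, -0.1, -0.0]
gripper_width: 0.5
```

```bash
python3 - <<'E'
from h import *
s=env.state();print(s["ee_pos"],s["force"],s["qvel"])
im=env.grab_frame("scene")[120:190,270:370,::-1];cv2.imwrite("pics/s4.png",cv2.resize(im,None,fx=8,fy=8,interpolation=cv2.INTER_CUBIC))
im=env.grab_frame("top")[140:260,270:400,::-1];cv2.imwrite("pics/t4.png",cv2.resize(im,None,fx=5,fy=5,interpolation=cv2.INTER_CUBIC))
print((proj("scene",s["ee_pos"])-[270,120])*8,(proj("top",s["ee_pos"])-[270,140])*5)
E
```

```text
[ 610.27267203 -180.88353282   53.11285546] [ 0.04161331 -0.06983954 -0.00679649] [-0.37982584  0.08418629  0.53280151 -0.3853947   0.16172029 -0.40215428]
[333.62504572 350.88656506] [371.3386542  249.81678606]
```

View pics/s4.png

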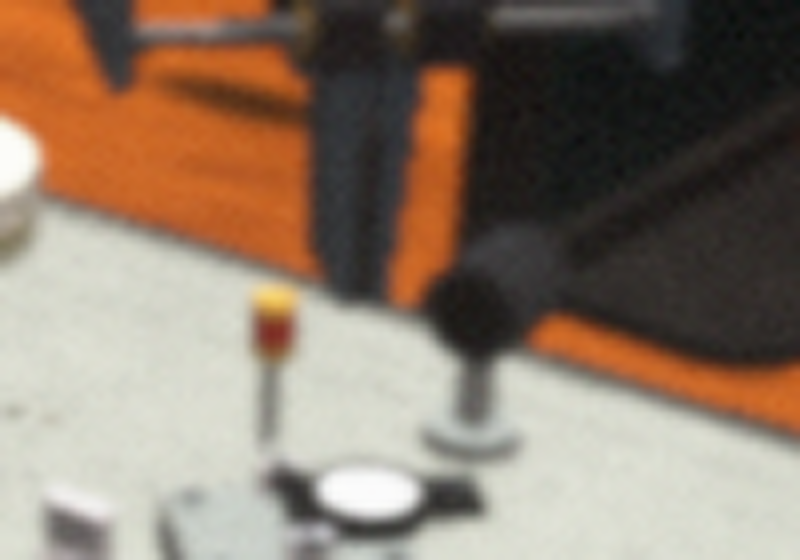

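View pics/t4.png

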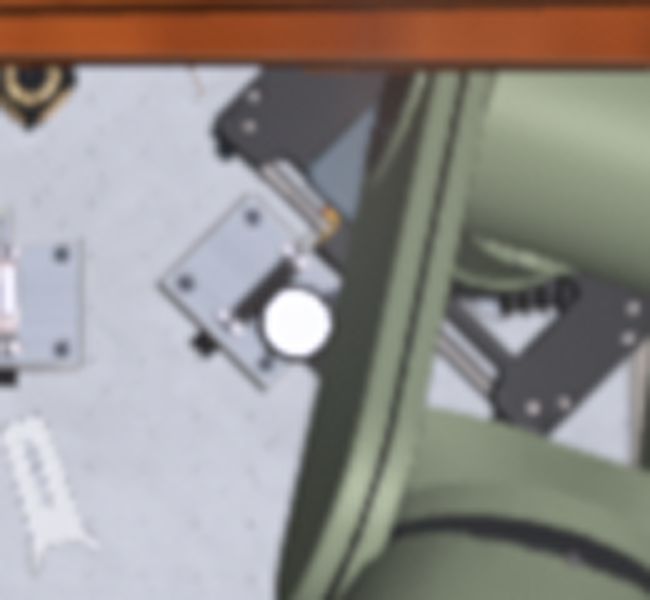

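```bash
python3 - <<'E'
from h import *
for z in(48,53,60,65,70,73):print(plane("scene",270+358/8,120+300/8,z))
# gripper outer body in top: ends of body corners
print([plane("top",270+x/5,140+y/5,z) for x,y,z in((215,130,140),(540,435,140))])
print("trap base",plane("scene",270+472/8,120+437/8,0))
E
```

```text
[ 628.87560366 -224.56191822   48.        ]
[ 623.5929094  -215.61794992   53.        ]
[ 616.19713745 -203.0963943    60.        ]
[ 610.9144432 -194.152426    65.       ]
[ 605.63174895 -185.2084577    70.        ]
[ 602.4621324  -179.84207671   73.        ]
[array([ 650.84485252, -101.41206865,  140.        ]), array([ 526.34689234, -234.1904436 ,  140.        ])]
trap base [ 596.43215117 -247.39215157    0.        ]
```

Request:
{"name": "arm_command", "arguments": {"targets": [[1,0,-0.006,0.002,0],[1,0,-0.012,0.002,0],[1,0,-0.018,0.002,0],[1,0,-0.024,0.002,0],[1,0,-0.03,0.002,0],[1,0,-0.036,0.002,0],[1,0,-0.036,0.002,0]]}}

```text
time_s: 3.23
ee_pos: [622.9, -167.9, 51.9]
ee_rot: [-179.8, 0.2, -44.7]
force: [-0.6, 1.0, 0.0]
gripper_width: 0.6
```

```bash
python3 - <<'E'
from h import *
s=env.state();print(s["ee_pos"],s["force"],s["qvel"])
im=env.grab_frame("scene")[120:190,270:370,::-1];cv2.imwrite("pics/s5.png",cv2.resize(im,None,fx=8,fy=8,interpolation=cv2.INTER_CUBIC))
E
```

```text
[ 622.89909306 -167.9407376    51.93716953] [-0.5550823   0.99723578  0.00477811] [-0.39057477 -0.19956671  0.48769569 -0.20205639  0.00252425 -0.24253398]
```

View pics/s5.png

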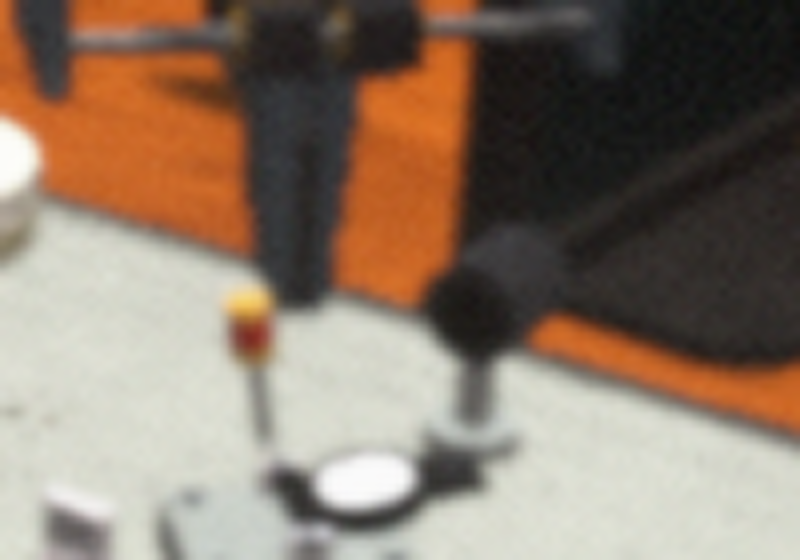

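Request:
{"name": "arm_command", "arguments": {"targets": [[1,0,-0.008,0.002,0],[1,0,-0.016,0.006,0],[1,0,-0.024,0.01,0],[1,0,-0.032,0.015,0],[1,0,-0.04,0.02,0],[1,0,-0.048,0.025,0],[1,0,-0.048,0.025,0]]}}

```text
time_s: 3.87
ee_pos: [639.7, -150.2, 38.6]
ee_rot: [-179.9, 0.3, -44.6]
force: [0.1, 0.3, -0.1]
gripper_width: 0.7
```

```bash
python3 - <<'E'
from h import *
s=env.state();print(s["ee_pos"],s["force"],s["qvel"])
im=env.grab_frame("scene")[120:190,270:370,::-1];cv2.imwrite("pics/s6.png",cv2.resize(im,None,fx=8,fy=8,interpolation=cv2.INTER_CUBIC))
E
```

```text
[ 639.69336629 -150.2008332    38.57799566] [ 0.07703415  0.34984967 -0.07235753] [-0.57831429 -0.54352001  0.22985143 -0.49581395  0.4375544  -0.48743103]
```

View pics/s6.png

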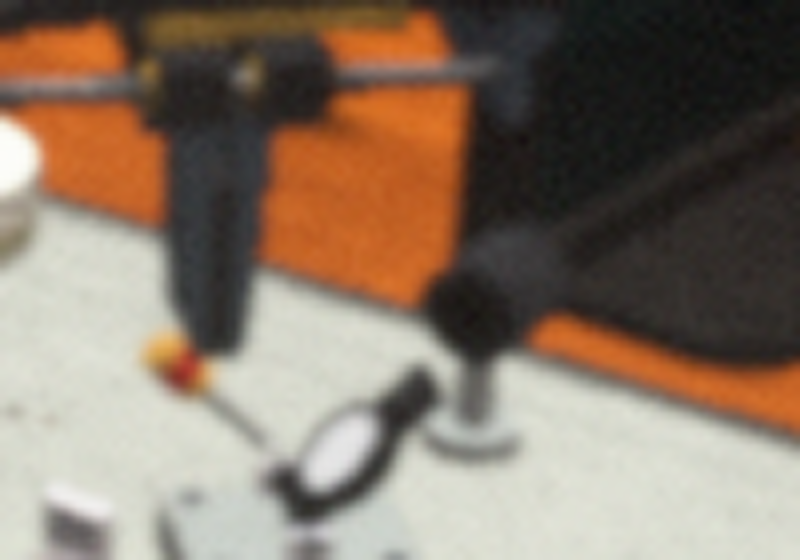

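Request:
{"name": "arm_command", "arguments": {"targets": [[1,0,-0.008,0.004,0],[1,0,-0.016,0.01,0],[1,0,-0.024,0.016,0],[1,0,-0.032,0.02,0],[1,0,-0.032,0.02,0]]}}

```text
time_s: 4.33
ee_pos: [651.0, -138.3, 28.2]
ee_rot: [-179.9, 0.3, -44.6]
force: [0.9, 0.3, -0.1]
gripper_width: 0.4
```

```bash
python3 - <<'E'
from h import *
s=env.state();print(s["ee_pos"],s["force"],s["qvel"])
im=env.grab_frame("scene")[120:190,270:370,::-1];cv2.imwrite("pics/s7.png",cv2.resize(im,None,fx=8,fy=8,interpolation=cv2.INTER_CUBIC))
E
```

```text
[ 650.96362223 -138.32474491   28.18324843] [ 0.92951543  0.28946269 -0.09402782] [-0.53608108 -0.54656871  0.10257107 -0.47553659  0.45491004 -0.42964006]
```

View pics/s7.png

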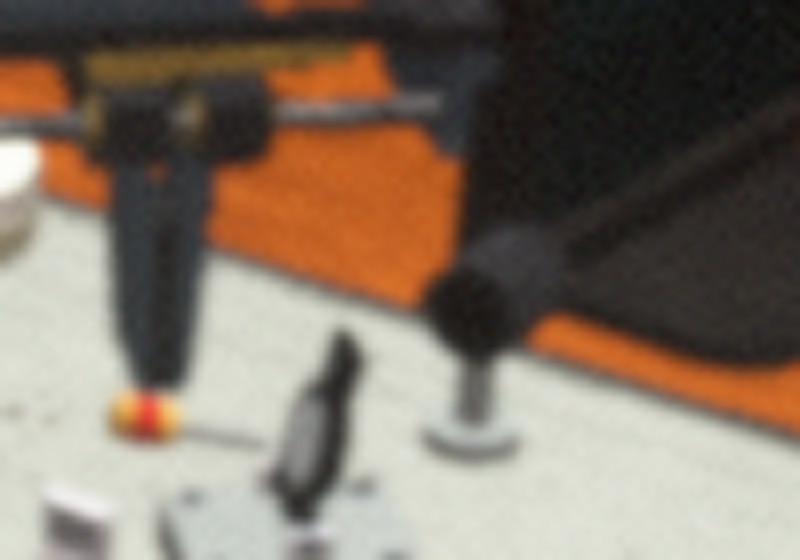

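Request:
{"name": "arm_command", "arguments": {"targets": [[1,0,0,-0.03,0],[1,0,0,-0.09,0],[1,0,0,-0.17,0],[1,0,0,-0.2,0],[1,0,0,-0.2,0]]}}

```text
time_s: 4.8
ee_pos: [654.1, -140.0, 134.1]
ee_rot: [-179.6, -0.2, -44.6]
force: [0.2, 0.3, 0.0]
gripper_width: 0.6
```

```bash
python3 - <<'E'
from h import *
im=env.grab_frame("scene")[120:190,270:370,::-1];cv2.imwrite("pics/s8.png",cv2.resize(im,None,fx=8,fy=8,interpolation=cv2.INTER_CUBIC))
go(584,30,130,0)
E
```

```text
pos [ 652.4 -139.6  131.1] shift [-0.3356 -0.1455  0.0033] turn -0.991 w 0.2 F [-1.1  0.1  0.1]
```

View pics/s8.png

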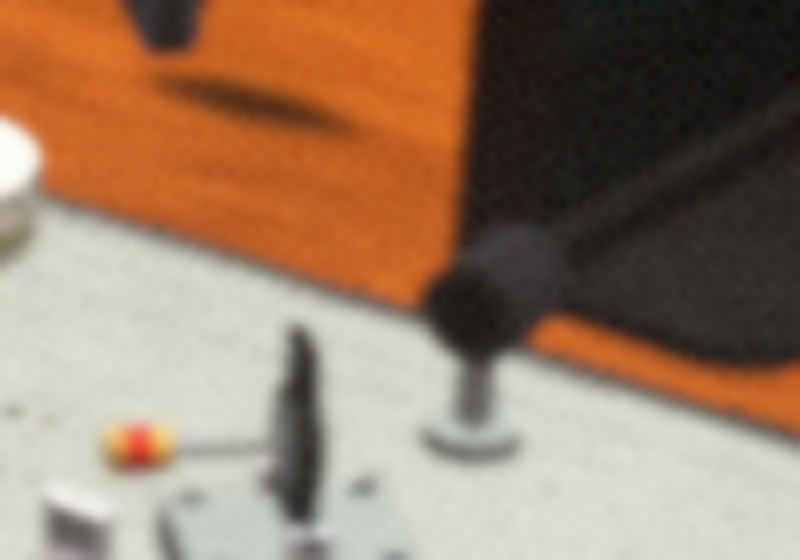

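Request:
{"name": "arm_command", "arguments": {"targets": [[1,-0.06,-0.025,0,-0.15],[1,-0.12,-0.05,0,-0.3],[1,-0.18,-0.075,0,-0.45],[1,-0.24,-0.1,0,-0.6],[1,-0.3,-0.12,0,-0.75],[1,-0.322,-0.131,0,-0.9],[1,-0.322,-0.131,0,-0.99],[1,-0.322,-0.131,0,-0.99]]}}

```text
time_s: 5.52
ee_pos: [582.1, 21.0, 130.0]
ee_rot: [-179.8, 0.1, 0.1]
force: [0.5, 0.5, -0.2]
gripper_width: 0.1
```

```bash
python3 - <<'E'
from h import *
go(583,18,50,0)
im=env.grab_frame("scene")[110:220,200:340,::-1];cv2.imwrite("pics/s9.png",cv2.resize(im,None,fx=5,fy=5,interpolation=cv2.INTER_CUBIC))
E
```

```text
pos [582.1  21.  130. ] shift [0.0019 0.0066 0.16  ] turn 0.003 w 0.1 F [ 0.5  0.5 -0.2]
```

View pics/s9.png

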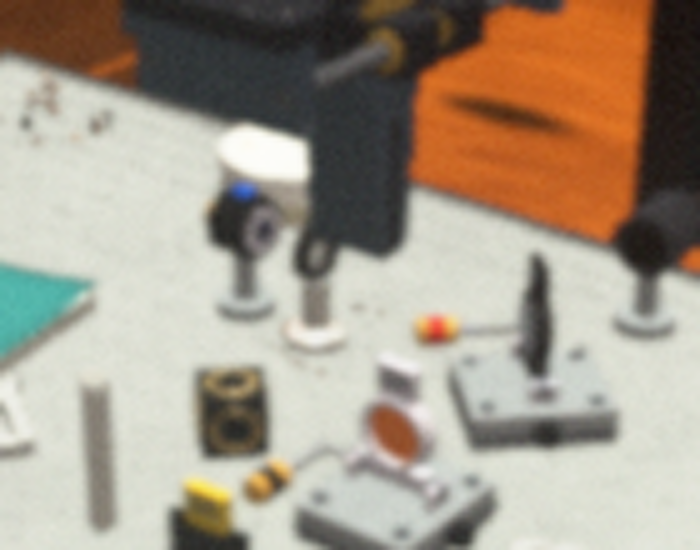

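Request:
{"name": "arm_command", "arguments": {"targets": [[1,0,0,0.04,0],[1,0,0,0.09,0],[1,0,0,0.14,0],[1,0,0,0.16,0],[1,0,0,0.16,0],[1,0,0,0.16,0]]}}

```text
time_s: 6.07
ee_pos: [582.7, 20.2, 49.9]
ee_rot: [-179.8, 0.1, -0.2]
force: [0.2, 0.3, 0.6]
gripper_width: 0.9
```

```bash
python3 - <<'E'
from h import *
go(583,-20,50,0)
im=env.grab_frame("scene")[110:220,200:340,::-1];cv2.imwrite("pics/s10.png",cv2.resize(im,None,fx=5,fy=5,interpolation=cv2.INTER_CUBIC))
e=env.state()["ee_pos"]
print((proj("scene",e)-[200,110])*5)
E
```

```text
pos [582.7  20.2  49.9] shift [ 0.0009  0.0805 -0.0006] turn -0.004 w 0.9 F [0.2 0.3 0.6]
[348.50715856 463.94690094]
```

View pics/s10.png

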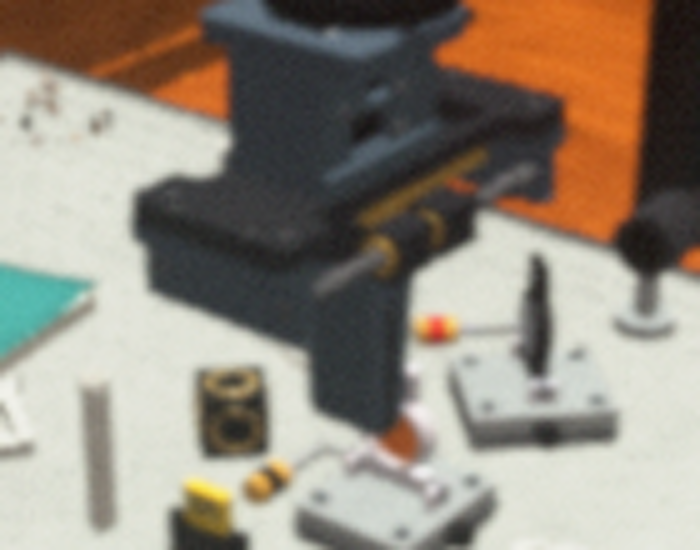

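Request:
{"name": "arm_command", "arguments": {"targets": [[1,0,0.012,0,0],[1,0,0.024,0,0],[1,0,0.036,0,0],[1,0,0.048,0.002,0],[1,0,0.06,0.004,0],[1,0,0.07,0.006,0],[1,0,0.08,0.008,0],[1,0,0.08,0.008,0]]}}

```text
time_s: 6.78
ee_pos: [583.2, -20.7, 46.4]
ee_rot: [-179.8, -0.0, -0.2]
force: [0.3, 0.3, 0.8]
gripper_width: 0.8
```

```bash
python3 - <<'E'
from h import *
go(583,-45,36,0)
im=env.grab_frame("scene")[110:220,200:340,::-1];cv2.imwrite("pics/s11.png",cv2.resize(im,None,fx=5,fy=5,interpolation=cv2.INTER_CUBIC))
E
```

```text
pos [583.2 -20.7  46.4] shift [-0.0002  0.0486  0.0207] turn -0.005 w 0.8 F [0.3 0.3 0.8]
```

View pics/s11.png

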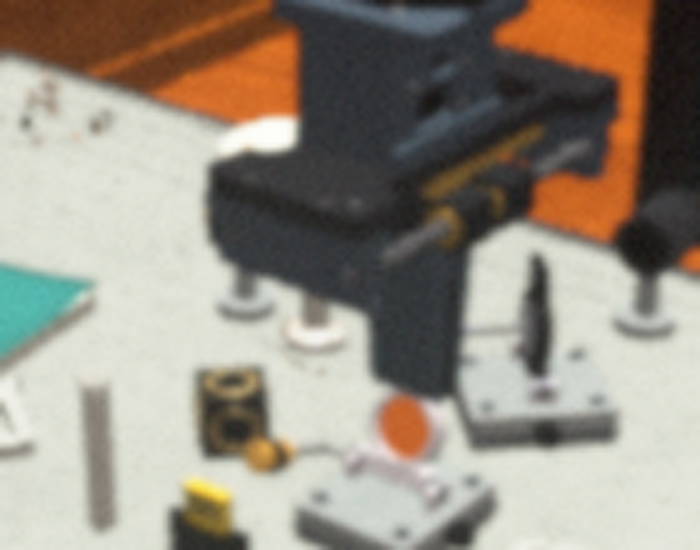

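Request:
{"name": "arm_command", "arguments": {"targets": [[1,0,0.01,0.003,0],[1,0,0.02,0.007,0],[1,0,0.03,0.012,0],[1,0,0.04,0.018,0],[1,0,0.05,0.024,0],[1,0,0.05,0.024,0]]}}

```text
time_s: 7.33
ee_pos: [582.5, -46.2, 33.5]
ee_rot: [-179.8, 0.1, -0.3]
force: [-0.5, -0.7, 1.0]
gripper_width: 0.4
```

```bash
python3 - <<'E'
from h import *
go(583,-60,25,0)
im=env.grab_frame("scene")[110:220,200:340,::-1];cv2.imwrite("pics/s12.png",cv2.resize(im,None,fx=5,fy=5,interpolation=cv2.INTER_CUBIC))
E
```

```text
pos [582.5 -46.2  33.5] shift [0.0011 0.0277 0.0169] turn -0.006 w 0.4 F [-0.5 -0.7  1. ]
```

View pics/s12.png

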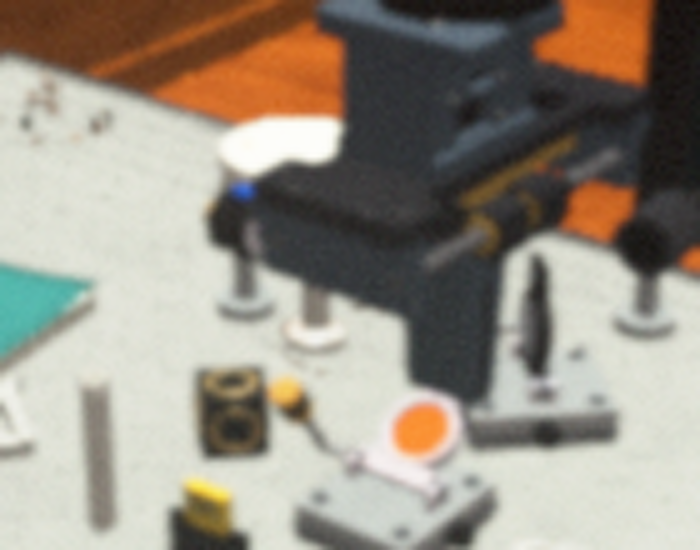

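Request:
{"name": "arm_command", "arguments": {"targets": [[1,0,0.007,0.004,0],[1,0,0.014,0.01,0],[1,0,0.021,0.016,0],[1,0,0.026,0.018,0],[1,0,0.026,0.018,0]]}}

```text
time_s: 7.8
ee_pos: [582.4, -59.2, 24.3]
ee_rot: [-179.8, 0.1, -0.3]
force: [-0.7, 0.4, 0.1]
gripper_width: 0.3
```

```bash
python3 - <<'E'
from h import *
go(583,-60,25,0)
im=env.grab_frame("scene")[110:220,200:340,::-1];cv2.imwrite("pics/s13.png",cv2.resize(im,None,fx=5,fy=5,interpolation=cv2.INTER_CUBIC))
E
```

```text
pos [582.4 -59.2  24.3] shift [ 0.0013  0.0016 -0.0014] turn -0.006 w 0.3 F [-0.7  0.4  0.1]
```

View pics/s13.png

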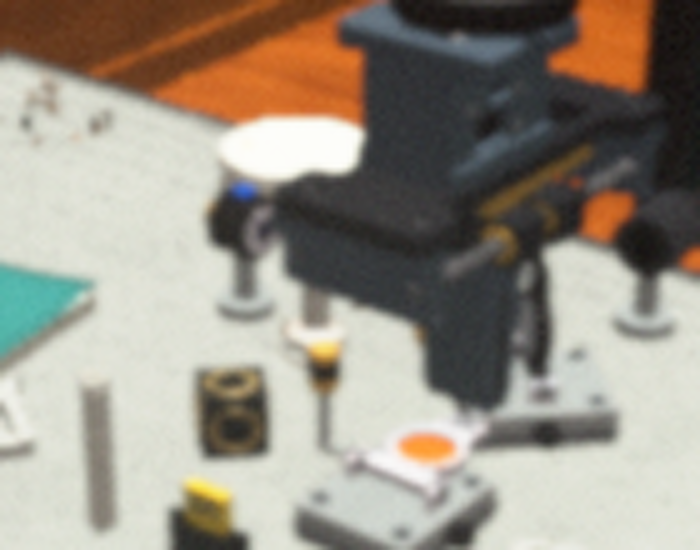

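Request:
{"name": "arm_command", "arguments": {"targets": [[1,0,0,-0.04,0],[1,0,0,-0.1,0],[1,0,0,-0.17,0],[1,0,0,-0.21,0],[1,0,0,-0.21,0]]}}

```text
time_s: 8.27
ee_pos: [586.1, -59.6, 135.1]
ee_rot: [-179.8, -0.6, -0.3]
force: [0.4, 0.6, -0.4]
gripper_width: 0.2
```

```bash
python3 - <<'E'
from h import *
go(583,143,130,0)
im=env.grab_frame("scene")[110:220,200:340,::-1];cv2.imwrite("pics/s14.png",cv2.resize(im,None,fx=5,fy=5,interpolation=cv2.INTER_CUBIC))
im=env.grab_frame("top")[145:255,170:400,::-1];cv2.imwrite("pics/t14.png",cv2.resize(im,None,fx=3.4,fy=3.4,interpolation=cv2.INTER_CUBIC))
E
```

```text
pos [586.1 -59.6 135.1] shift [-0.0083 -0.4051  0.0112] turn -0.006 w 0.2 F [ 0.4  0.6 -0.4]
```

View pics/s14.png

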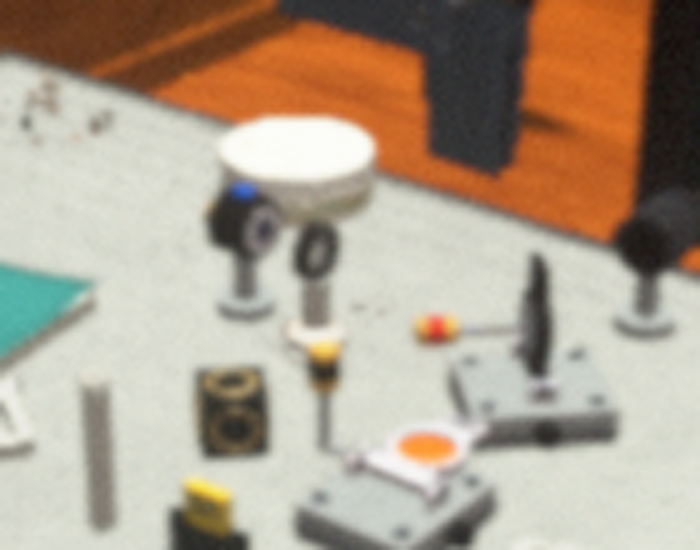

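View pics/t14.png

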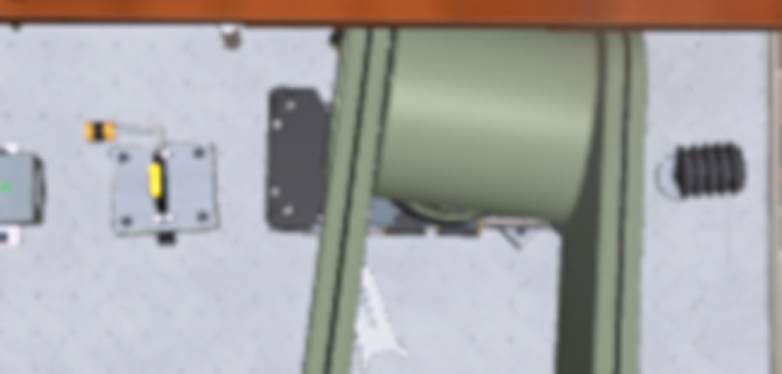

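Request:
{"name": "arm_command", "arguments": {"targets": [[1,-0.002,-0.05,0,0],[1,-0.004,-0.11,0,0],[1,-0.006,-0.18,0,0],[1,-0.008,-0.25,0,0],[1,-0.008,-0.32,0,0],[1,-0.008,-0.38,0,0],[1,-0.008,-0.405,0,0],[1,-0.008,-0.405,0,0]]}}

```text
time_s: 9.03
ee_pos: [578.7, 145.5, 129.2]
ee_rot: [-179.8, 0.1, -0.1]
force: [-0.7, -0.6, 0.8]
gripper_width: 0.4
```

```bash
python3 - <<'E'
from h import *
go(583,143,50,0)
im=env.grab_frame("scene")[110:270,180:340,::-1];cv2.imwrite("pics/s15.png",cv2.resize(im,None,fx=3.7,fy=3.7,interpolation=cv2.INTER_CUBIC))
E
```

```text
pos [578.7 145.5 129.2] shift [0.009  0.0056 0.1583] turn -0.001 w 0.4 F [-0.7 -0.6  0.8]
```

View pics/s15.png

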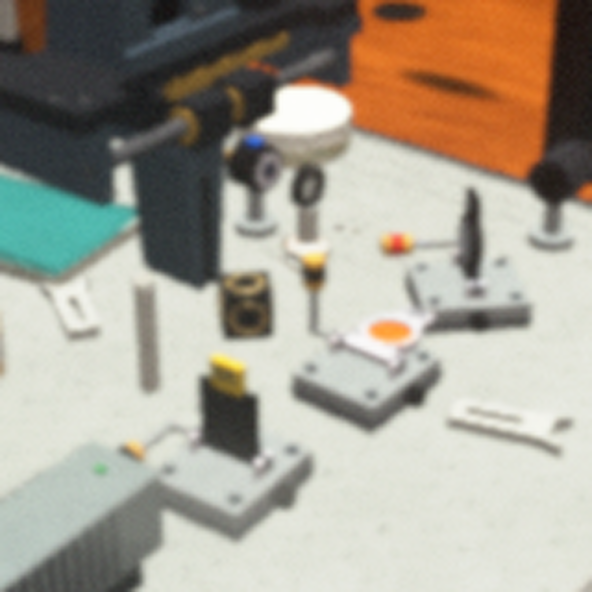

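Request:
{"name": "arm_command", "arguments": {"targets": [[1,0.008,0.004,0.03,0],[1,0.008,0.004,0.08,0],[1,0.008,0.004,0.13,0],[1,0.008,0.004,0.158,0],[1,0.008,0.004,0.158,0],[1,0.008,0.004,0.158,0]]}}

```text
time_s: 9.58
ee_pos: [582.1, 139.9, 49.6]
ee_rot: [-179.9, 0.3, -0.2]
force: [-0.3, -0.1, -0.1]
gripper_width: 0.5
```

```bash
python3 - <<'E'
from h import *
go(583,103,46,0)
im=env.grab_frame("scene")[110:270,180:340,::-1];cv2.imwrite("pics/s16.png",cv2.resize(im,None,fx=3.7,fy=3.7,interpolation=cv2.INTER_CUBIC))
E
```

```text
pos [582.1 139.9  49.6] shift [0.002  0.0738 0.0071] turn -0.005 w 0.5 F [-0.3 -0.1 -0.1]
```

View pics/s16.png

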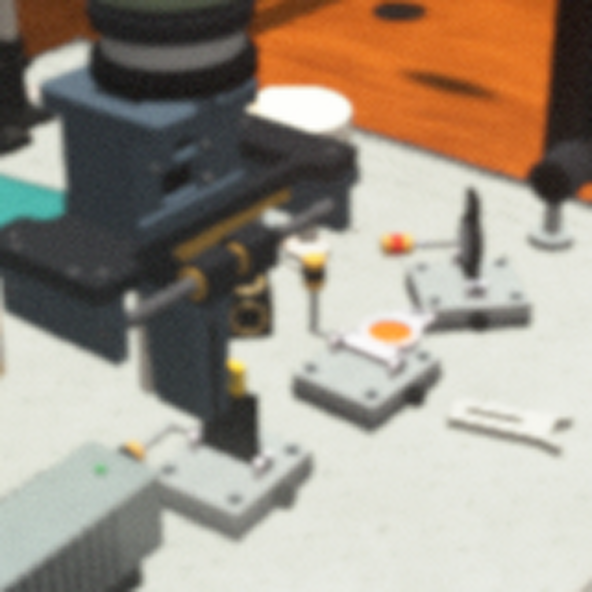

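Request:
{"name": "arm_command", "arguments": {"targets": [[1,0.001,0.012,0,0],[1,0.002,0.024,0,0],[1,0.002,0.036,0,0],[1,0.002,0.048,0.002,0],[1,0.002,0.06,0.004,0],[1,0.002,0.067,0.006,0],[1,0.002,0.074,0.007,0],[1,0.002,0.074,0.007,0]]}}

```text
time_s: 10.3
ee_pos: [583.8, 102.7, 47.0]
ee_rot: [-179.9, 0.1, -0.2]
force: [-0.9, 0.7, -0.4]
gripper_width: 0.7
```

Request:
{"name": "arm_command", "arguments": {"targets": [[1,0,0.01,0.003,0],[1,0,0.02,0.007,0],[1,0,0.03,0.012,0],[1,0,0.04,0.018,0],[1,0,0.05,0.024,0],[1,0,0.05,0.024,0]]}}

```text
time_s: 10.8
ee_pos: [583.0, 76.5, 34.1]
ee_rot: [-179.9, 0.3, -0.3]
force: [-0.2, -0.2, -0.1]
gripper_width: 0.4
```

```bash
python3 - <<'E'
from h import *
go(583,63,25,0)
im=env.grab_frame("scene")[110:270,180:340,::-1];cv2.imwrite("pics/s17.png",cv2.resize(im,None,fx=3.7,fy=3.7,interpolation=cv2.INTER_CUBIC))
E
```

```text
pos [583.   76.5  34.1] shift [0.0003 0.0271 0.0181] turn -0.007 w 0.4 F [-0.2 -0.2 -0.1]
```

View pics/s17.png

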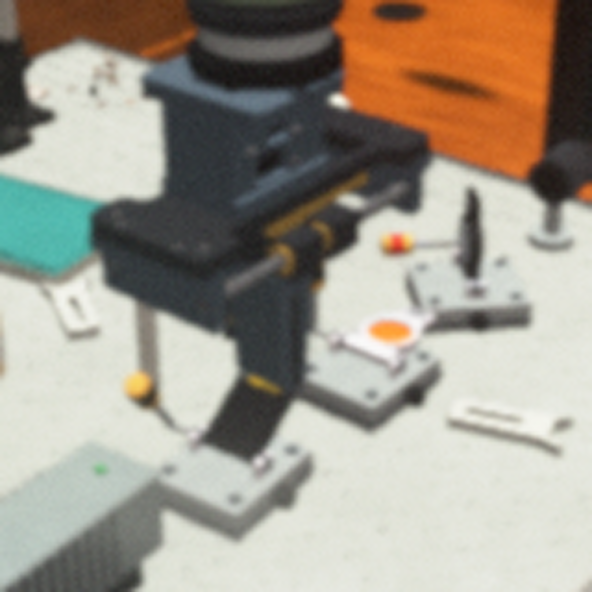

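Request:
{"name": "arm_command", "arguments": {"targets": [[1,0,0.007,0.004,0],[1,0,0.014,0.01,0],[1,0,0.021,0.016,0],[1,0,0.026,0.018,0],[1,0,0.026,0.018,0]]}}

```text
time_s: 11.27
ee_pos: [582.8, 63.5, 24.9]
ee_rot: [-179.9, 0.3, -0.3]
force: [0.1, -0.7, 0.3]
gripper_width: 0.6
```

Request:
{"name": "arm_command", "arguments": {"targets": [[1,0,0,-0.04,0],[1,0,0,-0.1,0],[1,0,0,-0.17,0],[1,0,0,-0.24,0],[1,0,0,-0.26,0],[1,0,0,-0.26,0]]}}

```text
time_s: 11.77
ee_pos: [585.8, 63.6, 158.8]
ee_rot: [-179.9, -0.2, -0.3]
force: [-0.5, -0.1, 0.6]
gripper_width: 0.6
```

Request:
{"name": "arm_command", "arguments": {"targets": [[1,-0.06,0,0,0],[1,-0.12,0,0,0],[1,-0.18,0,0,0],[1,-0.24,0,0,0],[1,-0.3,0,0,0],[1,-0.36,0,0,0],[1,-0.4,0,0,0],[1,-0.4,0,0,0]]}}

```text
time_s: 12.43
ee_pos: [380.0, 64.4, 156.2]
ee_rot: [-179.9, 0.2, -0.3]
force: [0.9, -0.5, -0.0]
gripper_width: 0.5
```

```bash
python3 - <<'E'
from h import *
print(env.state()["ee_pos"],env.state()["time_s"])
im=env.grab_frame("scene")[110:270,180:340,::-1];cv2.imwrite("pics/s18.png",cv2.resize(im,None,fx=3.7,fy=3.7,interpolation=cv2.INTER_CUBIC))
im=env.grab_frame("top")[145:255,120:400,::-1];cv2.imwrite("pics/t18.png",cv2.resize(im,None,fx=2.85,fy=2.85,interpolation=cv2.INTER_CUBIC))
E
```

```text
[380.04113089  64.37862855 156.15126988] 12.4333
```

View pics/s18.png

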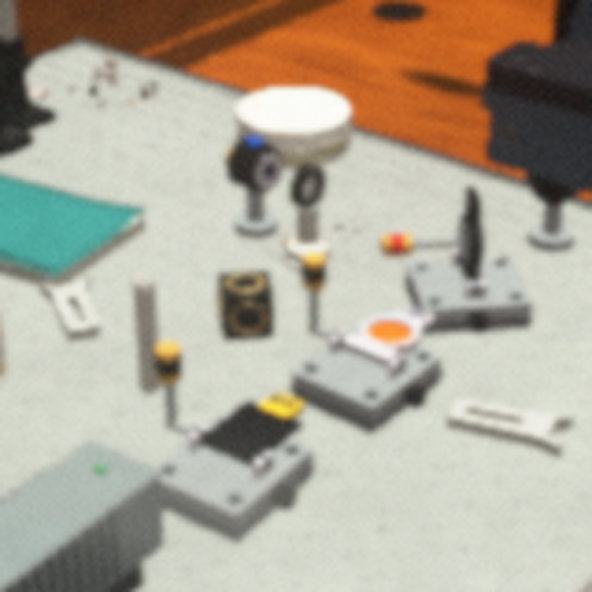

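View pics/t18.png

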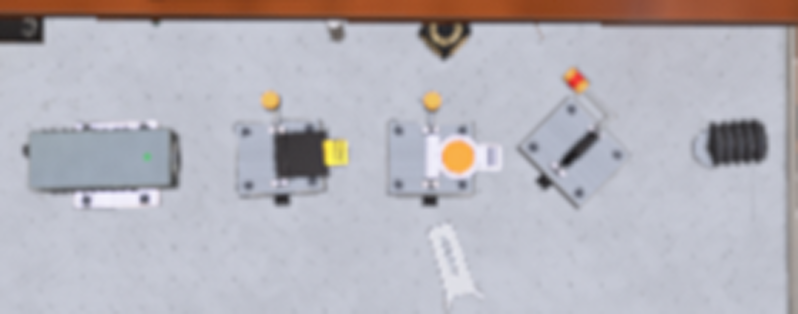

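```bash
python3 - <<'E'
from workcell import env
print(env.job_done(),env.state()["time_s"])
E
```

```text
the job is handed in; nothing more can be done
the job is handed in; nothing more can be done
```

The mirror is stood up, the orange filter is folded flat, and the shutter vane is down. I pushed them over in that order with the closed fingers, shutter last, and handed the job in after about 12.5 s of the 48 s.

- **Final pictures (both cameras):** the mirror stands up with its red-banded lever level. The filter and shutter lie flat with their levers upright. The feet of all three mounts and the other things I could see are at the same pixel positions as at the start.
- **Forces:** the readings at the end of each move stayed around 1 N.
- **Arm:** it was withdrawn, clear of everything, before hand-in.
- **One disagreement:** the scene picture showed the fingertips about 15–20 mm higher than the reported tool height. I could not explain it, so I lowered the tip further during each push and checked the pictures along the way. The pushes still worked.

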